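# Flag the weakest stripper spring

## Task

The three spring pads on the test rail come from the lever punch, and one of their springs has gone weak. With closed fingertips press each pad down by about a centimetre and let it come up again, one after another from the robot's left to its right, to feel which is the softest; then push the brass tag on that pad's own block all the way down. Leave the other two tags up, grasp nothing, and leave the loose things on the bench where they are.

Things in the scene. Friction and masses are not known exactly. Their poses are not given: they have to be found in the camera images.
- rail: dark flat steel test rail lying on the bench, 180 x 420 x 12 mm (x, y, z); origin at the centre of its underside. Its long y axis points to the robot's left. Three look-alike steel blocks (130 long in x, 70 wide in y, 25 mm high) are fixed on it in a row along y, about 135 mm apart, side by side: the left one near y = +135 mm, the middle one near 0, the right one near -135 mm of the rail's frame (to 10 mm)
- pad_p_top (a point): centre of the flat round top of a spring pad: steel cap 44 mm across and 24 mm high on a coil spring, on the far (+x) half of its block; at rest its top is 81 mm above the bench. The pads look the same; any letter can stand left, middle or right. It goes straight down up to 16 mm and springs back.
- pad_p (a joint): how far pad p is pressed down, m: about 0 (under 0.001) up at rest, 0.016 at its stop. One of the three springs is much weaker than the two others: pressed 10 mm it pushes back with about 2.5 N, the others with 7.5 to 9.5 N. At rest the weak one also sinks a hair lower under its own weight (0.6 mm against 0.2 mm), too little to see
- tag_p_top (a point): centre of the top of the tag of pad p: a T-shaped brass tab, flat head 18 x 30 mm (x, y), on the same block, 70 mm from the pad's centre on the robot's side (-x of the block); top about 61 mm above the bench when up, 47 mm when fully down. It slides straight down against about 3 N of friction and stays where it is left
- tag_p (a joint): how far tag p is pushed down, m: 0 up (starts at 0 to 0.002), 0.014 fully down at its stop
- pad_q_top (a point): centre of the flat round top of a spring pad: steel cap 44 mm across and 24 mm high on a coil spring, on the far (+x) half of its block; at rest its top is 81 mm above the bench. The pads look the same; any letter can stand left, middle or right. It goes straight down up to 16 mm and springs back.
- pad_q (a joint): how far pad q is pressed down, m: about 0 (under 0.001) up at rest, 0.016 at its stop. One of the three springs is much weaker than the two others: pressed 10 mm it pushes back with about 2.5 N, the others with 7.5 to 9.5 N. At rest the weak one also sinks a hair lower under its own weight (0.6 mm against 0.2 mm), too little to see
- tag_q_top (a point): centre of the top of the tag of pad q: a T-shaped brass tab, flat head 18 x 30 mm (x, y), on the same block, 70 mm from the pad's centre on the robot's side (-x of the block); top about 61 mm above the bench when up, 47 mm when fully down. It slides straight down against about 3 N of friction and stays where it is left
- tag_q (a joint): how far tag q is pushed down, m: 0 up (starts at 0 to 0.002), 0.014 fully down at its stop
- pad_r_top (a point): centre of the flat round top of a spring pad: steel cap 44 mm across and 24 mm high on a coil spring, on the far (+x) half of its block; at rest its top is 81 mm above the bench. The pads look the same; any letter can stand left, middle or right. It goes straight down up to 16 mm and springs back.
- pad_r (a joint): how far pad r is pressed down, m: about 0 (under 0.001) up at rest, 0.016 at its stop. One of the three springs is much weaker than the two others: pressed 10 mm it pushes back with about 2.5 N, the others with 7.5 to 9.5 N. At rest the weak one also sinks a hair lower under its own weight (0.6 mm against 0.2 mm), too little to see
- tag_r_top (a point): centre of the top of the tag of pad r: a T-shaped brass tab, flat head 18 x 30 mm (x, y), on the same block, 70 mm from the pad's centre on the robot's side (-x of the block); top about 61 mm above the bench when up, 47 mm when fully down. It slides straight down against about 3 N of friction and stays where it is left
- tag_r (a joint): how far tag r is pushed down, m: 0 up (starts at 0 to 0.002), 0.014 fully down at its stop
- slice_1: loose thick round bone slice with a hole, 56 mm across, 16 mm high, on the bench beyond the rail; origin at the centre of its underside; not part of the job, leave it alone
- slice_2: loose thick round bone slice with a hole, 50 mm across, 16 mm high, on the bench beyond the rail; origin at the centre of its underside; not part of the job, leave it alone
- slice_3: loose thick round bone slice with a hole, 48 mm across, 16 mm high, on the bench on the robot's side of the rail; origin at the centre of its underside; not part of the job, leave it alone
- blank: loose bone button blank, 26 mm across, 10 mm high, lying on the rail in the gap between two blocks; origin at the centre of its underside; not part of the job, leave it alone
- mallet: loose wooden mallet lying at the left, head 54 mm across and 110 mm long, handle 200 mm along its -x; origin at the centre of its underside (at mid-length); not part of the job, leave it alone
- tray: loose brass offcut tray at the right, 150 x 110 x 30 mm; origin at the centre of its underside; not part of the job, leave it alone
- handvise: loose rusted hand vise lying at the front right, about 140 mm long, 42 mm high; origin at the centre of its underside (at mid-length); not part of the job, leave it alone

How it is judged:
By the outcome, as a careful person would: the job done as asked, in the order asked, and still so for the second after the job is handed in, with the robot touching nothing.
It also fails if it takes over 48 s, if anything falls off the work surface, if the arm or the gripper's body presses on something with over 40 N, if the wrist force passes 120 N, or if a joint passes its speed limit or range.

## Robot

A 6-joint arm with a two-finger parallel gripper is mounted at the origin on the work surface. World frame = base frame: x ahead of the robot, y to its left, z up, the work surface at z = 0. Lengths are in m, angles in rad, forces in N, time in s.
With the tool pointing down it reaches from about 0.375 to 0.975 m from the base axis. Payload 3.8 kg.
Tool frame: the origin (TCP) lies between the finger pads; the fingertips stand 17 mm ahead of it and the grasp point (between the pads) lies 2 mm behind it; z points along the fingers, y is the line along which they close (so a half turn about z gives the same grasp; the last joint's range is limited). The gripper opens to 85 mm and grips with 20 to 120 N. Pads are 22 mm wide; open, the fingers measure 114 mm over their backs; the gripper's body (76 mm by 85 mm) begins 54 mm behind the grasp point. The pads swing forward as they close: fully open they stand 13 mm farther back than shut.
Start: joints at [-1.18, 0.264, 1.604, -0, 1.274, -0.037], TCP at [0.28, -0.614, 0.248] pointing down, gripper open.
Joint ranges: [-2.63, 2.63], [-0.94, 2.18], [0.31, 2.57], [-1.31, 4.45], [0, 2.66], [-2.55, 2.55]. Speed limits (rad/s): [2.57, 2.57, 3.14, 3.14, 3.14, 3.14].

## Interface

Orientations are given as a rotation vector (axis times angle).
In Python, from workcell import bot gives the robot as it stands.
- The arm moves only by the tool play_rows, never from a script. Its argument "steps" is one flat list of numbers, 4 for each row, row after row: the shift along the tool's x, y, z in m, then the turn about the tool's z in rad. A call has 1 to 10 rows; each row is the pose to reach, as a shift and turn from the pose commanded when the call began, along the tool's axes at that moment; what a row does not reach only later rows make up. A row lasts 1/8 s, in which the tool goes at most 62.5 mm and 10.7 degrees, less where a joint would pass 70% of its speed; a pose out of reach is approached as far as the arm can. A call with a gripper value outside its range is refused whole. "jaw" is the closure in counts, from 0 (fully open) to 255 (shut), set as the call begins (left out, the last holds). The fingers move at their own pace and stop on an object; "grip_force" is the grip in N (left out, the last holds). Time passes only in rows, so rows that repeat a pose let the fingers close. It gives the time, the measured TCP pose, the force, the opening and the grip force at its end, in the units of the state.
- bot.read_state(): the state, without advancing time (a new reading comes with each control period).
- bot.read_camera(name): name is "scene" or "top" or "wrist"; returns a dict with "pixels" (384x512x3 uint8, blue, green, red), "mtx" (3x3 intrinsics, pixels), "dist" ([k1, k2, p1, p2, k3] as OpenCV has them; the pictures are not rectified), "R" (3x3) and "t" (3): a world point X has camera coordinates R X + t. Camera axes: x right, y down, z forward; pixel columns grow to the right and rows downward; lengths in m; the calibration is good to about 2 mm. A picture is of the moment at which its call begins. There is no depth.
- bot.finish_job(): hands the job in; it is judged then, once.
The state is a dict: "time": time; "q": joint angles; "joint_vel": joint speeds; "joint_torque": joint torques, N m; "tool_pos": TCP position; "tcp_rot": TCP orientation; "wrist_force": force on the tool from outside, world axes, zero at the start; "torque": the same for the moment, N m; "width": opening from 0.0 (shut) to 1.0 (fully open); "grip_force": force on a finger pad.
Only numpy, scipy, OpenCV 4.12 (cv2) and the standard library are available. Lean on these libraries where they do the work, as an engineer would, in place of code of your own. Each camera call takes 0.05 s, during which the arm holds its last target. There are 200 camera calls.

## Working session

There is one attempt and no reset: what is moved stays moved. The work goes in short steps, Python scripts to look and compute and a tool call to move; the robot and the scene stay as the last step left them, time stands still between calls to the robot, and variables do not carry over. Pictures are saved under pics/ and viewed, at most 10 in all, crops included, and the job is handed in when it is done.

Besides the shell and the picture viewer there is one more tool, called after "Request:" as name(argument=value, ...) on one line, values as JSON. play_rows: Moves the arm, as the interface text tells. Its arguments: {"type":"object","properties":{"steps":{"type":"array"},"jaw":{"type":"number"},"grip_force":{"type":"number"}},"required":["steps"]}

```bash
mkdir -p pics
cat > h.py <<'E'
import numpy as np, cv2
from workcell import bot
def snap(n,f):
    c=bot.read_camera(n); cv2.imwrite(f,c["pixels"]); np.savez(f+".npz",**{k:c[k] for k in("mtx","dist","R","t")}); return c
def at_z(f,uv,z):
    c=np.load(f+".npz"); p=cv2.undistortPoints(np.array([[uv]],float),c["mtx"],c["dist"])[0,0]
    d=c["R"].T@[p[0],p[1],1]; o=-c["R"].T@c["t"]; return o+d*(z-o[2])/d[2]
E
python3 -c "
from h import *
c=snap('top','pics/top.png'); cv2.imwrite('pics/top2.png',cv2.resize(c['pixels'],(800,600),interpolation=cv2.INTER_CUBIC))
snap('scene','pics/scene.png'); s=bot.read_state(); print(s)"
```

```text
{'time': 0.1, 'q': array([-1.17990286e+00,  2.64694912e-01,  1.60527181e+00,  8.02007012e-06,
        1.27372437e+00, -3.69350518e-02]), 'joint_vel': array([ 0.00207057, -0.00048354, -0.0036086 ,  0.00119977,  0.00019783,
       -0.00041619]), 'joint_torque': array([ 5.82540033e-04, -5.16708148e+01, -3.68589091e+01, -6.30525324e-05,
        6.29860297e-03, -1.09934479e-05]), 'tool_pos': array([ 0.2797862 , -0.61356991,  0.24705642]), 'tcp_rot': array([-3.06796861e+00, -6.66475469e-01,  5.68094675e-04]), 'wrist_force': array([ 0.27677702, -0.85545501,  0.04692755]), 'torque': array([ 0.01181699, -0.0048221 ,  0.03285666]), 'grip_force': 0.0, 'width': 1.0023991254957385}
```

View pics/top2.png

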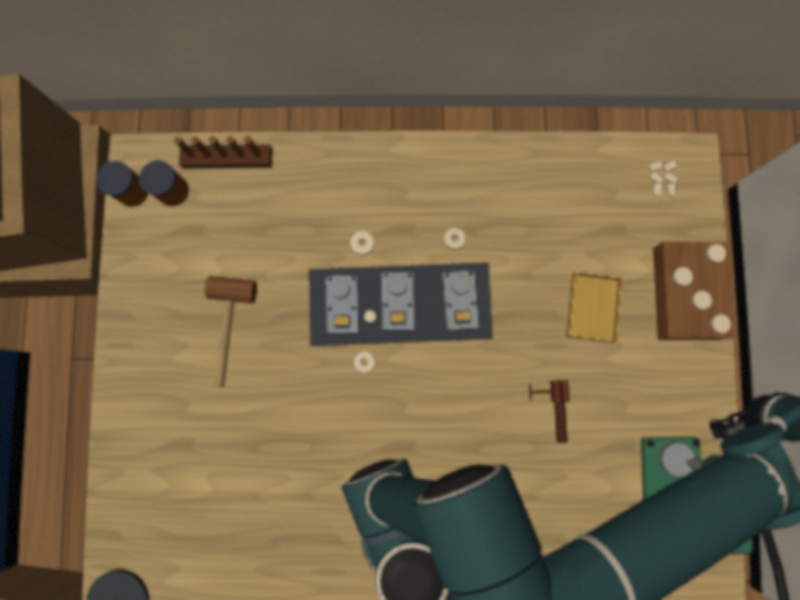

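View pics/scene.png

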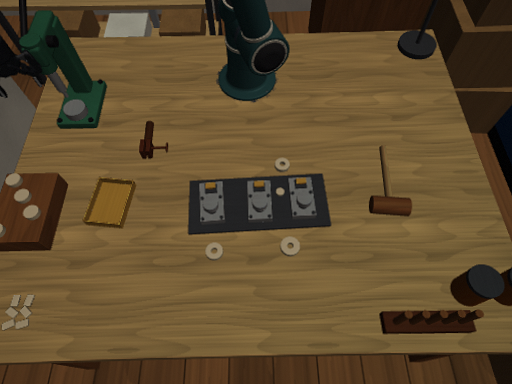

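The top view shows the rail with pads near (342,286), (397,285) and (461,284), and tags near (342,321), (398,318) and (463,316), in pixels of the 800-wide picture. I'll enlarge both views to read them more closely.

```bash
python3 -c "
from h import *
a=cv2.imread('pics/top.png')[160:228,190:322]; b=cv2.imread('pics/scene.png')[170:236,185:335]
a=cv2.resize(a,None,fx=5,fy=5,interpolation=cv2.INTER_CUBIC); b=cv2.resize(b,None,fx=4,fy=4,interpolation=cv2.INTER_CUBIC)
w=max(a.shape[1],b.shape[1]); p=lambda m:cv2.copyMakeBorder(m,0,0,0,w-m.shape[1],0)
o=np.vstack([p(a),p(b[:255])]); print(o.shape); cv2.imwrite('pics/crop.png',o)
for u in [(342,285),(397,284),(461,283)]: print('pad',at_z('pics/top.png',np.array(u)*.64,.081))
for u in [(342,321),(398,318),(463,316)]: print('tag',at_z('pics/top.png',np.array(u)*.64,.061))
"
```

```text
(595, 660, 3)
pad [0.55510127 0.15702224 0.081     ]
pad [0.55733185 0.03578899 0.081     ]
pad [ 0.559605   -0.10497973  0.081     ]
tag [0.47748576 0.15802849 0.061     ]
tag [0.48430904 0.03379753 0.061     ]
tag [ 0.48886269 -0.11019512  0.061     ]
```

View pics/crop.png

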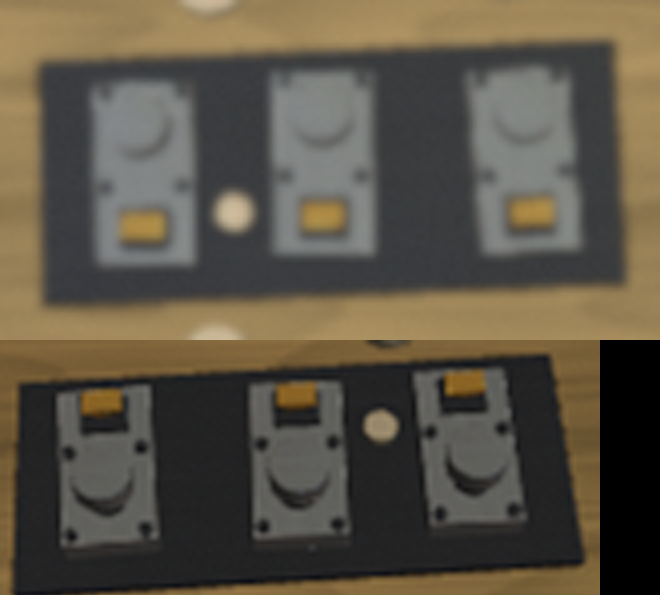

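The enlarged top crop puts the tags at (143,227), (323,217) and (531,213), and the pad tops at about (140,122), (323,110) and (523,108). The button blank lies between the left and middle blocks. I'll move above the rail with the fingers closed.

Request:
play_rows(steps=[0.467,-0.495,-0.053,0.428,0.467,-0.495,-0.053,0.428,0.467,-0.495,-0.053,0.428,0.467,-0.495,-0.053,0.428,0.467,-0.495,-0.053,0.428,0.467,-0.495,-0.053,0.428,0.467,-0.495,-0.053,0.428,0.467,-0.495,-0.053,0.428,0.467,-0.495,-0.053,0.428,0.467,-0.495,-0.053,0.428], jaw=255)

```text
time: 1.35
tool_pos: [0.4811, -0.0224, 0.2967]
tcp_rot: [3.141, -0.0, 0.0]
wrist_force: [0.7, -0.6, 0.3]
width: 0.001
grip_force: 0.0
```

```bash
python3 -c "
from h import *
f=lambda u:(np.array(u,float)+.5)/5-.5+[190,160]
for u in [(140,122),(323,110),(523,108)]: print('pad',at_z('pics/top.png',f(u),.081))
for u in [(143,227),(323,217),(531,213)]: print('tag',at_z('pics/top.png',f(u),.061))
"
```

```text
pad [0.54952327 0.16134707 0.081     ]
pad [0.55788937 0.03537866 0.081     ]
pad [ 0.55932493 -0.10209024  0.081     ]
tag [0.47901573 0.16041626 0.061     ]
tag [0.48611854 0.03560569 0.061     ]
tag [ 0.48900113 -0.10839644  0.061     ]
```

Request:
play_rows(steps=[0.0,-0.06,0,0,0.0,-0.06,0,0,0.0,-0.06,0,0,0.0,-0.06,0,0])

```text
time: 1.85
tool_pos: [0.4809, 0.0343, 0.2965]
tcp_rot: [3.141, -0.003, -0.001]
wrist_force: [-0.2, -0.5, 0.2]
width: 0.001
grip_force: 0.0
```

```bash
python3 -c "
from h import *
c=snap('wrist','pics/w.png'); cv2.imwrite('pics/w2.png',cv2.resize(c['pixels'],(800,600),interpolation=cv2.INTER_CUBIC)); s=bot.read_state(); print(s['tool_pos'],s['tcp_rot'],s['wrist_force'])"
```

```text
[0.4810097  0.0341698  0.29665885] [ 3.14123139e+00 -3.97725595e-03 -3.55388532e-04] [0.00749983 0.4072492  0.27707728]
```

View pics/w2.png

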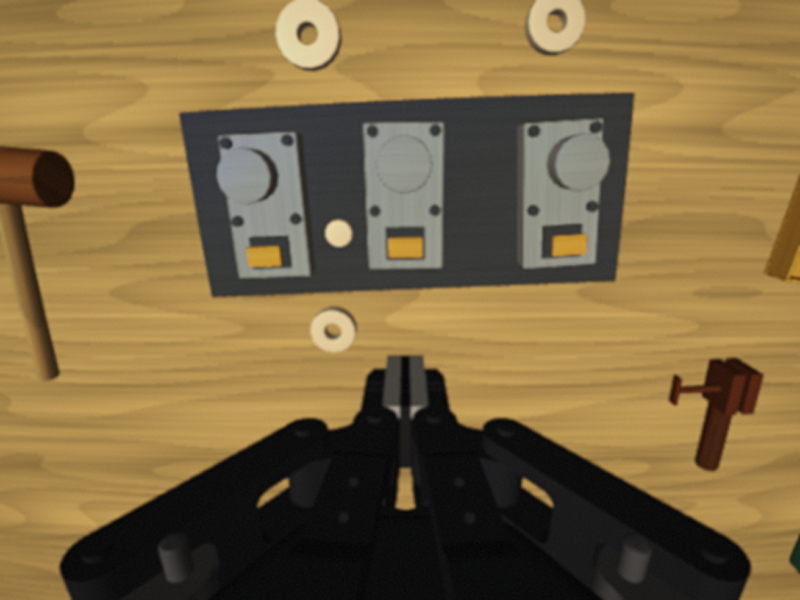

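The wrist view shows the pad tops at about (245,175), (404,164) and (581,161), and the tag heads at (264,257), (405,247) and (569,245).

```bash
python3 -c "
from h import *
for u in [(245,175),(404,164),(581,161)]: print('pad',at_z('pics/w.png',np.array(u)*.64,.081))
for u in [(264,257),(405,247),(569,245)]: print('tag',at_z('pics/w.png',np.array(u)*.64,.061))
"
```

```text
pad [0.54913995 0.16067803 0.081     ]
pad [0.55656625 0.03474274 0.081     ]
pad [ 0.55941394 -0.10435804  0.081     ]
tag [0.47832421 0.15892371 0.061     ]
tag [0.4868193  0.03406966 0.061     ]
tag [ 0.48863731 -0.11014511  0.061     ]
```

Request:
play_rows(steps=[0.04,-0.07,0.06,0,0.068,-0.127,0.11,0,0.068,-0.127,0.15,0,0.068,-0.127,0.177,0,0.068,-0.127,0.177,0,0.068,-0.127,0.177,0,0.068,-0.127,0.177,0])

```text
time: 2.78
tool_pos: [0.5511, 0.162, 0.1229]
tcp_rot: [-3.14, 0.003, -0.008]
wrist_force: [-1.2, 0.4, 0.1]
width: 0.004
grip_force: 0.0
```

Request:
play_rows(steps=[-0.002,0,0.01,0,-0.002,0,0.018,0,-0.002,0,0.018,0,-0.002,0,0.018,0])

```text
time: 3.28
tool_pos: [0.547, 0.1626, 0.1016]
tcp_rot: [3.141, -0.0, -0.001]
wrist_force: [-0.9, -0.1, -0.6]
width: 0.0
grip_force: 0.0
```

Request:
play_rows(steps=[0,0,0.004,0,0,0,0.008,0,0,0,0.008,0])

```text
time: 3.65
tool_pos: [0.5476, 0.1628, 0.0941]
tcp_rot: [-3.141, 0.0, -0.001]
wrist_force: [0.2, 0.2, 2.8]
width: -0.001
grip_force: 1.4
```

Request:
play_rows(steps=[0,0,0.003,0,0,0,0.006,0,0,0,0.006,0,0,0,0.006,0])

```text
time: 4.15
tool_pos: [0.5476, 0.1628, 0.0886]
tcp_rot: [-3.141, 0.0, -0.001]
wrist_force: [-0.9, 0.4, 6.7]
width: -0.002
grip_force: 3.5
```

```bash
python3 -c "
from h import *
P=[];F=[]
for i in range(4):
    bot.read_camera('wrist'); s=bot.read_state(); P.append(s['tool_pos']);F.append(s['wrist_force'])
print(np.mean(P,0),np.mean(F,0),np.array(F)[:,2],s['time'])"
```

```text
[0.54757496 0.16278641 0.08867902] [-1.05417383 -0.15629208  7.01414716] [7.14797208 6.25362626 7.81783441 6.83715589] 4.35
```

The left pad gives about 7 N at 9.3 mm, so it is stiff. I'll finish its press and go to the middle pad.

Request:
play_rows(steps=[0,0,0.001,0,0,0,0.001,0,0,0,-0.01,0,0,0,-0.035,0,0,0,-0.035,0,0.005,0.06,-0.035,0,0.009,0.128,-0.035,0,0.009,0.128,-0.035,0,0.009,0.128,-0.025,0,0.009,0.128,-0.015,0])

```text
time: 5.6
tool_pos: [0.5554, 0.0357, 0.1014]
tcp_rot: [-3.141, -0.001, 0.002]
wrist_force: [-0.1, 0.5, 0.4]
width: -0.001
grip_force: 0.0
```

Request:
play_rows(steps=[0,0,0,0,0,0,0,0])

```text
time: 5.85
tool_pos: [0.5559, 0.0356, 0.1025]
tcp_rot: [-3.142, -0.002, 0.001]
wrist_force: [0.3, -0.2, 0.1]
width: -0.001
grip_force: 0.0
```

Request:
play_rows(steps=[0,0,0.004,0,0,0,0.008,0,0,0,0.012,0,0,0,0.0145,0,0,0,0.0145,0,0,0,0.0145,0])

```text
time: 6.6
tool_pos: [0.5566, 0.0349, 0.0895]
tcp_rot: [-3.141, 0.001, -0.002]
wrist_force: [-1.5, 1.9, 8.2]
width: 0.0
grip_force: 4.0
```

```bash
python3 -c "
from h import *
P=[];F=[]
for i in range(4):
    bot.read_camera('wrist'); s=bot.read_state(); P.append(s['tool_pos']);F.append(s['wrist_force'])
print(np.mean(P,0),np.mean(F,0),np.array(F)[:,2],s['time'])"
```

```text
[0.55663755 0.03494314 0.0895294 ] [-2.37588998  1.61999192  7.99212913] [7.88829276 7.94350927 8.35357713 7.78313735] 6.8
```

The middle pad gives about 8 N at 8.5 mm, also stiff. The right pad comes next.

Request:
play_rows(steps=[0,0,0.0015,0,0,0,0.0015,0,0,0,-0.01,0,0,0,-0.035,0,0,0,-0.035,0,0.002,0.07,-0.035,0,0.003,0.138,-0.035,0,0.003,0.138,-0.035,0,0.003,0.138,-0.025,0,0.003,0.138,-0.014,0])

```text
time: 8.05
tool_pos: [0.5584, -0.1021, 0.1009]
tcp_rot: [-3.141, -0.001, 0.002]
wrist_force: [-0.4, 0.5, -0.3]
width: -0.005
grip_force: 0.0
```

Request:
play_rows(steps=[0,0,0,0,0,0,0,0])

```text
time: 8.3
tool_pos: [0.559, -0.1022, 0.1019]
tcp_rot: [-3.141, -0.002, 0.001]
wrist_force: [0.5, -0.2, -0.6]
width: 0.004
grip_force: 0.0
```

Request:
play_rows(steps=[0,0,0.004,0,0,0,0.008,0,0,0,0.012,0,0,0,0.0145,0,0,0,0.0145,0,0,0,0.0145,0])

```text
time: 9.05
tool_pos: [0.5594, -0.1034, 0.0881]
tcp_rot: [-3.141, 0.001, -0.001]
wrist_force: [0.8, 1.5, 2.9]
width: -0.002
grip_force: 1.2
```

```bash
python3 -c "
from h import *
P=[];F=[]
for i in range(4):
    bot.read_camera('wrist'); s=bot.read_state(); P.append(s['tool_pos']);F.append(s['wrist_force'])
print(np.mean(P,0),np.mean(F,0),np.array(F)[:,2],s['time'])"
```

```text
[ 0.55931526 -0.10341905  0.08808425] [1.28596779 1.74803081 2.11881906] [1.62202306 1.67317295 2.03373393 3.14634631] 9.25
```

The right pad gives about 2.1 N at 10 mm, so it is the soft one. I'll release it and go to its tag.

Request:
play_rows(steps=[0,0,-0.01,0,0,0,-0.033,0,0,0,-0.033,0,-0.035,0.003,-0.033,0,-0.07,0.006,-0.033,0,-0.07,0.006,-0.033,0,-0.07,0.006,-0.02,0,-0.07,0.006,-0.005,0,-0.07,0.006,0.002,0,-0.07,0.006,0.002,0])

```text
time: 10.5
tool_pos: [0.4885, -0.1091, 0.0844]
tcp_rot: [-3.141, -0.0, 0.004]
wrist_force: [-0.3, -0.2, -1.8]
width: 0.001
grip_force: 0.0
```

Request:
play_rows(steps=[0,0,0.004,0,0,0,0.008,0,0,0,0.012,0,0,0,0.016,0,0,0,0.019,0,0,0,0.019,0,0,0,0.019,0])

```text
time: 11.38
tool_pos: [0.4889, -0.1094, 0.0666]
tcp_rot: [-3.142, 0.0, 0.001]
wrist_force: [0.3, -0.2, 0.7]
width: 0.002
grip_force: 0.2
```

Request:
play_rows(steps=[0,0,0.002,0,0,0,0.003,0,0,0,0.003,0])

```text
time: 11.75
tool_pos: [0.4889, -0.1094, 0.064]
tcp_rot: [-3.142, 0.0, 0.001]
wrist_force: [-2.2, -0.4, 4.8]
width: 0.001
grip_force: 2.4
```

Request:
play_rows(steps=[0,0,0.001,0,0,0,0.002,0,0,0,0.002,0,0,0,0.002,0])

```text
time: 12.25
tool_pos: [0.489, -0.1094, 0.0639]
tcp_rot: [-3.141, 0.0, 0.001]
wrist_force: [-7.0, 2.2, 18.3]
width: -0.001
grip_force: 9.5
```

The tag is hard against its stop at 18 N. I'll retreat upwards and check.

Request:
play_rows(steps=[0,0,-0.02,0,0,0,-0.06,0,0,0,-0.12,0,-0.01,-0.06,-0.18,0,-0.01,-0.12,-0.23,0,-0.01,-0.14,-0.23,0,-0.01,-0.14,-0.23,0,-0.01,-0.14,-0.23,0])

```text
time: 13.25
tool_pos: [0.4786, 0.0304, 0.2909]
tcp_rot: [3.141, 0.001, -0.002]
wrist_force: [-0.7, 0.1, 0.0]
width: 0.0
grip_force: 0.0
```

```bash
python3 -c "
from h import *
c=snap('wrist','pics/w3.png'); cv2.imwrite('pics/w4.png',cv2.resize(c['pixels'],(800,600),interpolation=cv2.INTER_CUBIC)); s=bot.read_state(); print(s['tool_pos'],s['wrist_force'],s['time'])"
```

```text
[0.47837827 0.02996667 0.29032277] [ 0.77690993  0.49870443 -0.86365143] 13.3
```

View pics/w4.png

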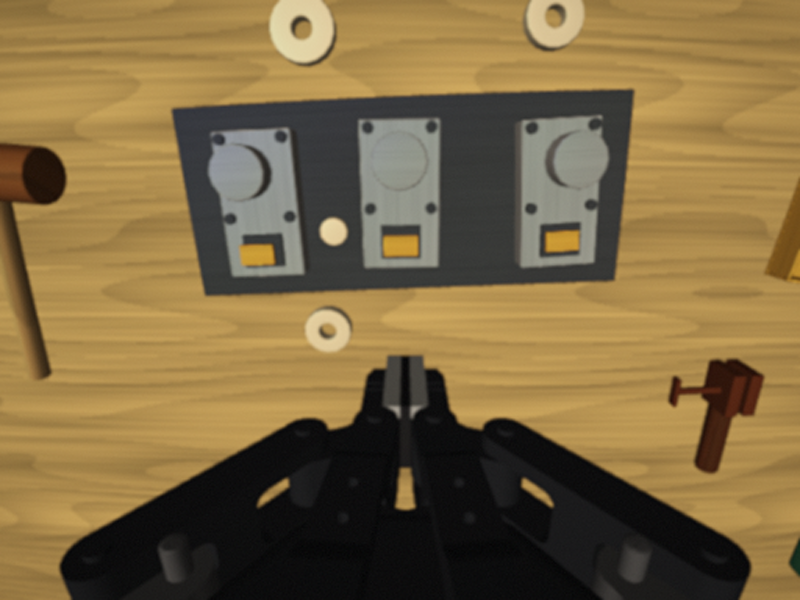

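The right tag at (562,241) now sits lower in its slot. The other two tags, at (257,254) and (401,245), are still up, and nothing else has moved.

```bash
python3 -c "
from workcell import bot
print(bot.finish_job())"
```

```text
the job is handed in; nothing more can be done
None
```

I pressed the pads left, middle, right; the right one was softest (about 2 N at 10 mm against 7–8 N for the others), so I pushed its tag down to the stop, left the other two up, and handed the job in at 13.3 s.

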